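# Seat a microscope eyepiece on the sprung gauge and hold it home

### The job

Pick up the larger of the two microscope eyepieces, put its barrel into the upright collar of the seating gauge, and press it down against the sprung plunger inside until its shoulder is fully home and bears firmly on the collar's rim. Work gently: it is an optical part, so never ram it or lean hard on the collar, and leave the other things on the bench where they are. Finish while still holding it pressed down with the gripper, because the spring lifts it again if you let go.

Things in the scene. Friction and masses are not known exactly. Their poses are not given: they have to be found in the camera images.
- eyepiece_mid (a point): Centre (half-way up) of the larger eyepiece, which stands upright, barrel down, on the bench: 70 mm tall, about 140 g (varies). Lower 26 mm: shiny steel barrel, 30 mm diameter, its foot chamfered 2.5 mm. Upper 44 mm: smooth white round head, 42 mm diameter, with a grey band and a small lens in its top. Underside of the head = the shoulder, 9 mm below this point; foot 35 mm below, top 35 mm above. Own z axis points up. Best gripped on the head (centred 13 mm above this point).
- eyepiece_shoulder (a point): Centre of the flat shoulder under the larger eyepiece's head, 26 mm above its foot, on its axis.
- eyepiece: The larger eyepiece as a whole, origin at the centre of its foot, z axis up along it. Its optics bear at most 40 N against the collar.
- collar_rim (a point): Centre of the top rim of the gauge's collar: a fixed upright steel tube, 33 mm bore, 39 mm outside diameter, rim 60 mm above the bench. It stands on an aluminium base plate (150 x 85 x 14 mm) that also carries a grey readout box (46 x 70 mm, top 50 mm above the bench, its centre 73 mm from the collar's axis along the gauge's own +x). The gauge is fixed to the bench. z axis up; the x axis points to the readout box.
- collar: The collar tube itself, origin at the centre of its lower end, 40 mm below the rim.
- plunger (a joint): Travel (m) of the brass spring plunger in the collar: 0 = up, grows as pressed down. At rest its flat top (27 mm diameter) is 12 mm below the rim. Spring: 5 N at rest plus 0.4 N per mm. The shoulder meets the rim (hard stop) at about 0.014, spring 10.6 N: hold it home with clearly more push, 13 to 25 N in all. The eyepiece's own weight does not press the plunger down.
- small_eyepiece_mid (a point): Centre of the smaller eyepiece, not wanted: same look, 48 mm tall, head 29 mm and barrel 23 mm in diameter, standing upright. It and the larger one may change places. Leave alone.
- objective: Bystander: steel microscope objective standing upright, 25 mm diameter, 42 mm tall, tapering upward; origin at its foot.
- dust_cap: Bystander: grey plastic disc, 36 mm diameter, 12 mm high; origin at its underside.
- screwdriver: Bystander: small screwdriver lying on the bench along its own x axis, 150 mm long.
- slide_box: Bystander: flat grey slide box, 85 x 175 x 34 mm; origin at the centre of its underside.
- specimen_jar: Bystander: closed jar, 48 mm diameter, 60 mm tall; origin at its foot.
- petri_dish: Bystander: closed flat dish, 90 mm diameter, 12 mm high; origin at its underside.
There are look-alikes about, which are no part of the job. Leave any black or pink look-alike of the eyepiece alone.

How it is judged:
On the way, in this order (a step that is already met when the one before it is completed fails the run):
1. the larger eyepiece is lifted clear of the bench in the gripper (height (world z) of eyepiece_mid above 0.055 m and contact force between the fingers and eyepiece above 1 N and contact force between eyepiece and collar below 0.1 N), for 0.1 s.
2. it is pressed down in the collar with its shoulder on the rim (z of eyepiece_shoulder in the frame of collar_rim between -0.003 and 0.0015 m and horizontal distance between eyepiece_shoulder and collar_rim below 0.004 m and angle between eyepiece_mid's own z axis and vertical below 0.08 rad and value of joint plunger above 0.012 m and contact force between eyepiece and collar above 1 N and contact force between the fingers and eyepiece above 3 N), for 0.2 s.
At the end, for the whole second after the job is handed in: The larger eyepiece is in the collar, upright within 0.08 rad and centred within 4 mm, its shoulder on the rim (within 1.5 mm of the rim, plunger pressed in at least 12 mm, at least 1 N of contact on the collar), at rest, still held down by the gripper (at least 3 N of finger contact) (all of step 2 and linear speed of eyepiece below 0.02 m/s); the arm keeps its last pose, push and grip.
It fails at once if the eyepiece is rammed or pressed against the collar with more than 40 N (contact force between eyepiece and collar above 40 N).
It fails at once if another thing on the bench is pushed away by more than 30 mm (distance of any of small_eyepiece_mid, objective, dust_cap, screwdriver, slide_box, specimen_jar, petri_dish from where it was at the start of the episode above 0.03 m).
It also fails if it takes over 53 s, if anything falls off the work surface, if the arm or the gripper's body presses on something with over 40 N, if the wrist force passes 120 N, or if a joint passes its speed limit or range.

### The arm

A 6-joint arm with a two-finger parallel gripper is mounted at the origin on the work surface. World frame = base frame: x ahead of the robot, y to its left, z up, the work surface at z = 0. Lengths are in m, angles in rad, forces in N, time in s.
With the tool pointing down it reaches from about 0.3 to 0.775 m from the base axis. Payload 14.6 kg.
Tool frame: the origin (TCP) lies at the very end of the fingers, on their centre line; the grasp point (between the pads) lies 19 mm behind it; z points along the fingers, y is the line along which they close (so a half turn about z gives the same grasp; the last joint's range is limited). The gripper opens to 94 mm and grips with 3 to 60 N. Pads are 16 mm wide; open, the fingers measure 119 mm over their backs; the gripper's body (75 mm by 177 mm) begins 78 mm behind the grasp point.
Start: joints at [-1.331, 0.3, 1.521, -0, 1.321, -0.067], TCP at [0.166, -0.524, 0.205] pointing down, gripper open.
Joint ranges: [-3.03, 3.03], [-0.79, 2.21], [0.23, 2.52], [-1.04, 4.18], [0, 3.07], [-2.55, 2.55]. Speed limits (rad/s): [2.22, 2.22, 2.57, 3.14, 3.14, 3.14].

### API

Orientations are given as [roll, pitch, yaw] about the fixed x, y, z axes, in that order (R = Rz(yaw) Ry(pitch) Rx(roll)).
In Python, from station import ctrl gives the robot as it stands.
- The arm moves only by the tool move_arm, never from a script. Its argument "increments" is a list of rows, each a list of 7 numbers: the opening, from 0 (shut) to 1 (fully open), then the shift along the tool's x, y, z in units of 50 mm (1.0 is 50 mm), then the turn, a rotation vector about the tool's x, y, z in rad. In form: [[claw, tx, ty, tz, rx, ry, rz], ...]. A call has 1 to 20 rows; each row shifts and turns the commanded pose from where the row before left it, along the tool's axes as they then stand; what a row does not reach is not made up. A row lasts 1/10 s, in which the tool goes at most 50 mm and 8.59 degrees, less where a joint would pass 70% of its speed; a pose out of reach is approached as far as the arm can. A call is refused whole if a number of a shift passes 1 or a number of a turn 0.15, either way. A call with a gripper value outside its range is refused whole. The fingers move at their own pace and stop on an object; "force" is the grip in N (left out, the last holds). Time passes only in rows, so rows that do not move let the fingers close. It gives the time, the measured TCP pose, the force, the opening and the grip force at its end, in the units of the state.
- ctrl.get_obs(): the state, without advancing time (a new reading comes with each control period).
- ctrl.camera(name): name is "scene" or "top" or "wrist"; returns a dict with "color" (480x640x3 uint8, blue, green, red), "K" (3x3 intrinsics, pixels), "distortion" ([k1, k2, p1, p2, k3] as OpenCV has them; the pictures are not rectified), "pose" (4x4, takes a point from camera to world coordinates); the wrist camera has in their place "tool_from_camera" (4x4, takes a point from camera to tool coordinates, whose origin is the TCP and whose axes are the flange's). Camera axes: x right, y down, z forward; pixel columns grow to the right and rows downward; lengths in m; the calibration is good to about 2 mm. A picture is of the moment at which its call begins: read the wrist's pose just before it. There is no depth.
- ctrl.hand_in(): hands the job in; it is judged then, once.
Trained networks look in a picture, given as the dict that the camera call returned (one of the last four; its "shot" number tells which), for a name from the list of things; names that differ only in an ending like _2 or _b are one class to them, and where a whole thing is asked for, a point or a joint stands for the part that bears it (a point fixed in the world has none). Each returns a list of dicts, best first, with "conf" (0 to 1); they miss things now and then, are a little off and sometimes report something else, mostly with a low value. They report only what shows in the picture. A call takes as long as a camera call. They do not tell look-alikes from the thing itself.
- ctrl.cut_out(name, picture): "mask" (480x640 bool, what is visible of it) and "centre" ([row, column] in pixels, amid what is visible of it).
The state is a dict: "time_s": time; "qpos": joint angles; "joint_vel": joint speeds; "tau": joint torques, N m; "ee_pos": TCP position; "eef_rot": TCP orientation; "force": force on the tool from outside, world axes, zero at the start; "moment": the same for the moment, N m; "grip_width": finger opening in m; "grip_force": force on a finger pad.
Only numpy, scipy, OpenCV 4.12 (cv2) and the standard library are available. Lean on these libraries where they do the work, as an engineer would, in place of code of your own. Each camera call takes 0.05 s, during which the arm holds its last target. There are 200 camera calls.

## Working session

There is one attempt and no reset: what is moved stays moved. The work goes in short steps, Python scripts to look and compute and a tool call to move; the robot and the scene stay as the last step left them, time stands still between calls to the robot, and variables do not carry over. Pictures are saved under pics/ and viewed, at most 10 in all, crops included, and the job is handed in when it is done.

Besides the shell and the picture viewer there is one more tool, called as name([rows], argument=value, ...), one row to a line, values as JSON. move_arm: Moves the arm, as the interface text tells. Its arguments: {"type":"object","properties":{"increments":{"type":"array","items":{"type":"array","items":{"type":"number"}}},"force":{"type":"number"}},"required":["increments"]}

```bash
mkdir -p pics
cat > h.py <<'E'
import numpy as np, cv2
from station import ctrl
def ray(p,uv,pose=None):
    n=cv2.undistortPoints(np.array([[uv]],float),np.array(p["K"],float),np.array(p["distortion"],float))[0,0]
    T=np.array(p["pose"] if pose is None else pose); return T[:3,3],T[:3,:3]@np.array([n[0],n[1],1.])
def at_z(p,uv,z,pose=None):
    o,d=ray(p,uv,pose); return o+d*(z-o[2])/d[2]
def proj(p,X,pose=None):
    T=np.linalg.inv(np.array(p["pose"] if pose is None else pose)); r=cv2.Rodrigues(T[:3,:3])[0]
    return cv2.projectPoints(np.array(X,float).reshape(-1,1,3),r,T[:3,3],np.array(p["K"],float),np.array(p["distortion"],float))[0][:,0]
E
python3 - <<'E'
from h import *
o=ctrl.get_obs(); print({k:np.round(v,3) for k,v in o.items()})
for n in("top","scene"):
    p=ctrl.camera(n); cv2.imwrite(f"pics/{n}0.png",p["color"]); print(n,np.round(np.array(p["pose"]),3).tolist())
    for t,z in(("eyepiece",.07),("small_eyepiece_mid",.048),("collar",.06)):
        for d in ctrl.cut_out(t,p):
            r,c=d["centre"]; m=d["mask"]; print(t,round(d["conf"],2),int(r),int(c),m.sum(),p["color"][m].mean(0).round(),at_z(p,(c,r),z).round(3))
E
```

```text
{'time_s': np.float64(0.0), 'qpos': array([-1.331,  0.3  ,  1.522,  0.   ,  1.321, -0.067]), 'joint_vel': array([ 0.001, -0.002, -0.002, -0.   , -0.   , -0.001]), 'tau': array([ 4.0000e-03, -5.3180e+01, -3.5273e+01,  7.1000e-02,  2.4000e-02,
       -0.0000e+00]), 'ee_pos': array([ 0.166, -0.524,  0.205]), 'eef_rot': array([-3.14 , -0.   ,  0.307]), 'force': array([ 0.027, -1.024,  0.379]), 'moment': array([-0.001,  0.063,  0.067]), 'grip_force': np.float64(0.0), 'grip_width': np.float64(0.094)}
top [[-0.019, -0.992, 0.128, 0.38], [-1.0, 0.02, 0.006, -0.026], [-0.008, -0.128, -0.992, 1.377], [0.0, 0.0, 0.0, 1.0]]
eyepiece 0.77 301 283 233 [175. 155. 221.] [0.39  0.076 0.07 ]
eyepiece 0.71 243 258 251 [162. 142. 211.] [0.535 0.137 0.07 ]
eyepiece 0.67 233 286 232 [168. 148. 216.] [0.56  0.066 0.07 ]
eyepiece 0.66 267 231 259 [63. 62. 61.] [0.477 0.206 0.07 ]
small_eyepiece_mid 0.67 272 202 94 [190. 195. 197.] [0.467 0.283 0.048]
collar 0.65 231 389 34 [121. 130. 134.] [ 0.561 -0.194  0.06 ]
scene [[-0.814, 0.419, -0.402, 1.036], [0.581, 0.575, -0.576, 0.651], [-0.011, -0.702, -0.712, 0.867], [0.0, 0.0, 0.0, 1.0]]
eyepiece 0.78 248 397 579 [140. 145. 149.] [0.483 0.106 0.07 ]
eyepiece 0.74 258 356 573 [117. 101. 161.] [0.565 0.079 0.07 ]
eyepiece 0.67 279 383 676 [115.  99. 159.] [0.558 0.153 0.07 ]
eyepiece 0.65 285 429 657 [45. 44. 45.] [0.497 0.214 0.07 ]
eyepiece 0.6 227 422 575 [113.  97. 156.] [0.403 0.09  0.07 ]
small_eyepiece_mid 0.9 317 466 330 [135. 140. 143.] [0.481 0.299 0.048]
collar 0.76 194 289 353 [105. 114. 118.] [ 0.562 -0.168  0.06 ]
```

View pics/top0.png

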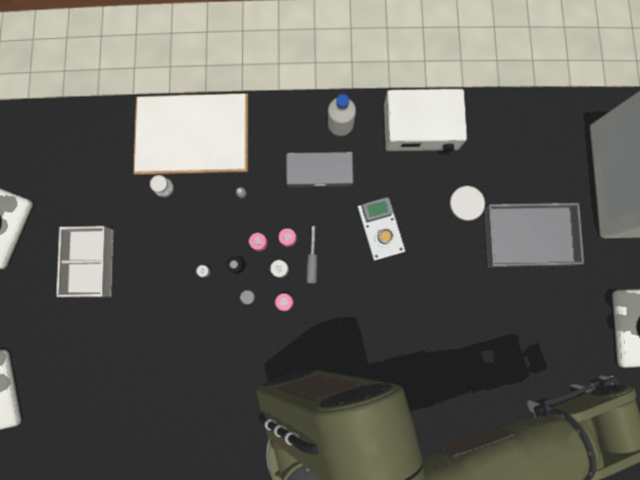

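View pics/scene0.png

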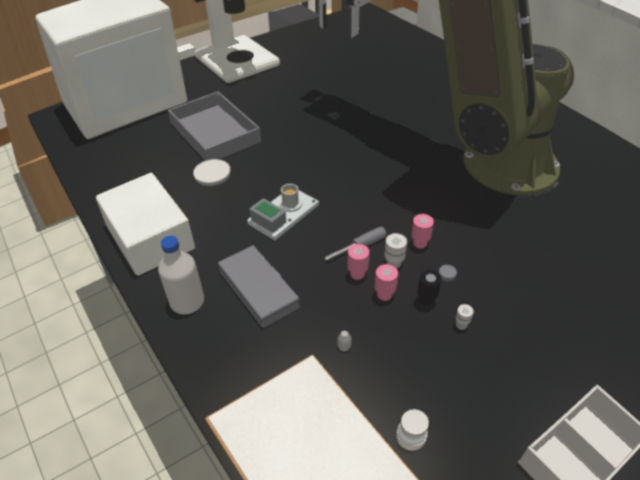

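Run:
```python
from h import *
p=ctrl.camera("top"); q=ctrl.camera("scene")
a=cv2.resize(p["color"][195:325,190:320],(520,520),interpolation=cv2.INTER_CUBIC)
cv2.imwrite("pics/crop.png",a)
```

```text
(no output)
```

View pics/crop.png

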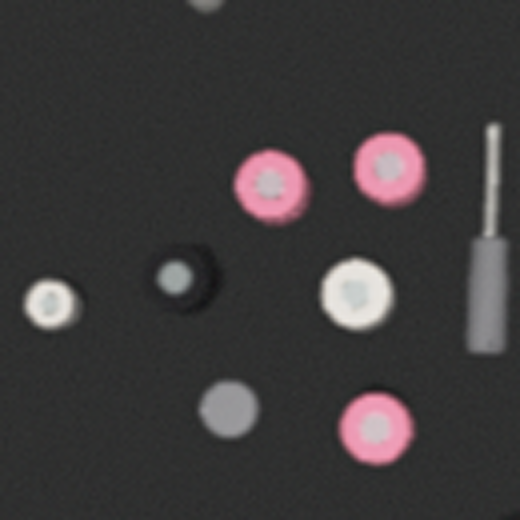

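The two white candidates in the top picture are at (279,268), head about 17.5 px, and (202,271), head about 13 px. The pink look-alikes are at (258,241), (287,237) and (284,302), and the black one is at (236,264). The larger white one at (279,268) is the target. The collar is at (385,236), with the readout box at (376,208). I'll hover near the target for a wrist view.

move_arm([
  [1, 0.6, -0.61, 0, 0, 0, 0],
  [1, 0.6, -0.61, 0, 0, 0, 0],
  [1, 0.6, -0.61, 0, 0, 0, 0],
  [1, 0.6, -0.61, 0, 0, 0, 0],
  [1, 0.6, -0.61, 0, 0, 0, 0],
  [1, 0.6, -0.61, 0, 0, 0, 0],
  [1, 0.6, -0.61, 0, 0, 0, 0],
  [1, 0.6, -0.61, 0, 0, 0, 0],
  [1, 0.6, -0.61, 0, 0, 0, 0],
  [1, 0.6, -0.61, 0, 0, 0, 0],
  [1, 0.6, -0.61, 0, 0, 0, 0],
  [1, 0.6, -0.61, 0, 0, 0, 0],
  [1, 0.6, -0.61, 0, 0, 0, 0],
  [1, 0.6, -0.61, 0, 0, 0, 0],
  [1, 0.6, -0.61, 0, 0, 0, 0],
  [1, 0.6, -0.61, 0, 0, 0, 0],
  [1, 0, 0, 0, 0, 0, 0],
  [1, 0, 0, 0, 0, 0, 0],
])

```text
time_s: 2.3
ee_pos: [0.4761, 0.0862, 0.2051]
eef_rot: [-3.142, 0.001, 0.308]
force: [-0.4, -0.4, -0.2]
grip_width: 0.0942
grip_force: 0.0
```

```bash
cat >> h.py <<'E'
from scipy.spatial.transform import Rotation as Ro
def wrist():
    o=ctrl.get_obs(); p=ctrl.camera("wrist"); T=np.eye(4); T[:3,:3]=Ro.from_euler("xyz",o["eef_rot"]).as_matrix(); T[:3,3]=o["ee_pos"]
    p["pose_w"]=T@np.array(p["tool_from_camera"]); return o,p
def local(o,X): return Ro.from_euler("xyz",o["eef_rot"]).as_matrix().T@(np.array(X)-o["ee_pos"])/.05
E
python3 - <<'E'
from h import *
o,p=wrist(); print(o["time_s"],o["ee_pos"].round(4),o["eef_rot"].round(3),p["pose_w"].round(3).tolist())
cv2.imwrite("pics/w1.png",p["color"])
for d in ctrl.cut_out("eyepiece",p):
    r,c=d["centre"]; X=at_z(p,(c,r),.06,p["pose_w"]); print("w",round(d["conf"],2),int(r),int(c),d["mask"].sum(),p["color"][d["mask"]].mean(0).round(),X.round(4))
p=ctrl.camera("top")
for d in ctrl.cut_out("eyepiece",p):
    r,c=d["centre"]; print("top",int(r),int(c),p["color"][d["mask"]].mean(0).round(),at_z(p,(c,r),.065).round(4))
E
```

```text
2.3 [0.4761 0.0862 0.2051] [-3.142e+00  1.000e-03  3.080e-01] [[0.303, -0.922, -0.241, 0.547], [-0.953, -0.294, -0.077, 0.108], [0.0, 0.253, -0.967, 0.384], [0.0, 0.0, 0.0, 1.0]]
w 0.91 320 300 2443 [176. 156. 224.] [0.3942 0.0748 0.06  ]
w 0.89 126 277 2436 [197. 177. 238.] [0.5449 0.1402 0.06  ]
w 0.76 231 319 2349 [224. 227. 227.] [0.4753 0.0835 0.06  ]
w 0.74 144 371 2478 [194. 174. 235.] [0.5543 0.0661 0.06  ]
w 0.61 176 189 2856 [95. 93. 90.] [0.4869 0.1969 0.06  ]
```

View pics/w1.png

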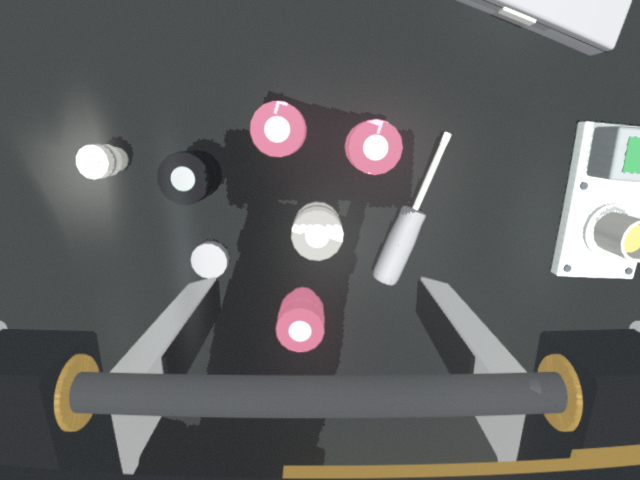

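The wrist view shows the white target at (319,231), lens at about (317,236). Pinks surround it, the dust cap is at (209,260), and the collar is at (625,235). Next I'll refine the target's axis from its lens and silhouette.

Run:
```python
from h import *
o,p=wrist()
def silh(p,P,x,y):  # silhouette mask of model: head r21 z.026-.07, barrel r15 z0-.026
    m=np.zeros((480,640),np.uint8); a=np.linspace(0,2*np.pi,40,endpoint=False)
    for r,z0,z1 in((.021,.026,.07),(.015,0,.026)):
        X=[[x+r*np.cos(t),y+r*np.sin(t),z] for z in(z0,z1) for t in a]
        cv2.fillConvexPoly(m,cv2.convexHull(proj(p,X,P).astype(np.float32)).round().astype(np.int32),1)
    return m>0
from scipy.optimize import minimize
def fit(p,P,m,x0):
    f=lambda v:-(silh(p,P,*v)&m).sum()/(silh(p,P,*v)|m).sum()
    r=minimize(f,x0,method="Nelder-Mead",options=dict(initial_simplex=[x0,[x0[0]+.006,x0[1]],[x0[0],x0[1]+.006]])); return r.x.round(4),r.fun
x0=[.475,.083]
for d in ctrl.cut_out("eyepiece",p):
    if p["color"][d["mask"]].mean(0).min()>200: X,f=fit(p,p["pose_w"],d["mask"],x0); print("wrist",X,f,local(o,[*X,.029]).round(3))
g=p["color"].min(2)[180:280,270:370]; m=(g>245).astype(np.uint8); n,l,s,c=cv2.connectedComponentsWithStats(m); i=1+s[1:,4].argmax(); u=c[i]+[270,180]; print("lens",u,s[i],at_z(p,u,.07,p["pose_w"]))
for n in("top","scene"):
    p=ctrl.camera(n)
    for d in ctrl.cut_out("eyepiece",p):
        q=p["color"][d["mask"]].astype(float).mean(0)
        if np.ptp(q)<12 and q.min()>120: print(n,d["centre"],fit(p,p["pose"],d["mask"],x0))
```

```text
wrist [0.4741 0.0851] -0.9370267038660821 [-0.038 -0.016  3.533]
lens [317.28737113 233.18041237] [ 20  44  51  23 776] [0.47564575 0.08411141 0.07      ]
top [272.4, 276.1] (array([0.4743, 0.0886]), np.float64(-0.2159090909090909))
```

move_arm([
  [0.75, -0.03, -0.01, 0, 0, 0, 0],
  [0.75, 0, 0, 0, 0, 0, 0],
  [0.75, 0, 0, 0.5, 0, 0, 0],
  [0.75, 0, 0, 0.5, 0, 0, 0],
  [0.75, 0, 0, 0.5, 0, 0, 0],
  [0.75, 0, 0, 0.5, 0, 0, 0],
  [0.75, 0, 0, 0.5, 0, 0, 0],
  [0.75, 0, 0, 0.5, 0, 0, 0],
  [0.75, 0, 0, 0.3, 0, 0, 0],
  [0.75, 0, 0, 0.2, 0, 0, 0],
  [0.75, 0, 0, 0, 0, 0, 0],
  [0.75, 0, 0, 0, 0, 0, 0],
], force=45)

```text
time_s: 4.0
ee_pos: [0.4751, 0.086, 0.031]
eef_rot: [3.141, -0.001, 0.307]
force: [0.7, -0.0, -0.4]
grip_width: 0.0705
grip_force: 0.0
```

move_arm([
  [0.5, 0, 0, 0, 0, 0, 0],
  [0.3, 0, 0, 0, 0, 0, 0],
  [0.3, 0, 0, 0, 0, 0, 0],
  [0.2, 0, 0, 0, 0, 0, 0],
  [0.2, 0, 0, 0, 0, 0, 0],
  [0.2, 0, 0, 0, 0, 0, 0],
  [0.2, 0, 0, 0, 0, 0, 0],
  [0.2, 0, 0, 0, 0, 0, 0],
])

```text
time_s: 4.8
ee_pos: [0.4749, 0.0859, 0.0307]
eef_rot: [3.142, -0.0, 0.307]
force: [-0.6, 0.3, 6.0]
grip_width: 0.0413
grip_force: 44.9
```

move_arm([
  [0.2, 0, 0, -0.2, 0, 0, 0],
  [0.2, 0, 0, -0.4, 0, 0, 0],
  [0.2, 0, 0, -0.5, 0, 0, 0],
  [0.2, 0, 0, -0.5, 0, 0, 0],
  [0.2, 0, 0, -0.5, 0, 0, 0],
  [0.2, 0, 0, -0.5, 0, 0, 0],
  [0.2, 0, 0, -0.4, 0, 0, 0],
  [0.2, 0, 0, 0, 0, 0, 0],
  [0.2, 0, 0.4, 0, 0, 0, 0],
  [0.2, 0, 0.5, 0, 0, 0, 0],
  [0.2, 0, 0.5, 0, 0, 0, 0],
  [0.2, 0, 0.5, 0, 0, 0, 0],
  [0.2, 0, 0.5, 0, 0, 0, 0],
  [0.2, 0, 0.5, 0, 0, 0, 0],
  [0.2, 0, 0.5, 0, 0, 0, 0],
  [0.2, 0, 0.5, 0, 0, 0, 0],
  [0.2, 0, 0.4, 0, 0, 0, 0],
  [0.2, 0, 0, 0, 0, 0, 0],
  [0.2, 0, 0, 0, 0, 0, 0],
])

```text
time_s: 6.7
ee_pos: [0.5391, -0.1188, 0.1793]
eef_rot: [-3.14, 0.001, 0.306]
force: [-0.3, 0.4, -1.5]
grip_width: 0.0415
grip_force: 44.9
```

Run:
```python
from h import *
o,p=wrist(); print(o["time_s"],o["ee_pos"].round(4),o["force"].round(1),o["grip_width"],o["grip_force"])
cv2.imwrite("pics/w2.png",p["color"])
for t in("collar","plunger","eyepiece"):
    for d in ctrl.cut_out(t,p):
        r,c=d["centre"]; print(t,round(d["conf"],2),int(r),int(c),d["mask"].sum(),at_z(p,(c,r),.05,p["pose_w"]).round(4))
```

```text
6.7 [ 0.5391 -0.1188  0.1793] [-0.3  0.4 -1.5] 0.041546721755575076 44.93204891681671
collar 0.78 230 393 1544 [ 0.56   -0.1751  0.05  ]
plunger 0.84 242 405 865 [ 0.5537 -0.188   0.05  ]
eyepiece 0.88 324 318 10428 [ 0.4657 -0.1438  0.05  ]
eyepiece 0.8 142 91 3928 [0.5555 0.067  0.05  ]
eyepiece 0.69 134 23 2446 [0.5463 0.1222 0.05  ]
eyepiece 0.62 325 58 3538 [0.3937 0.071  0.05  ]
```

View pics/w2.png

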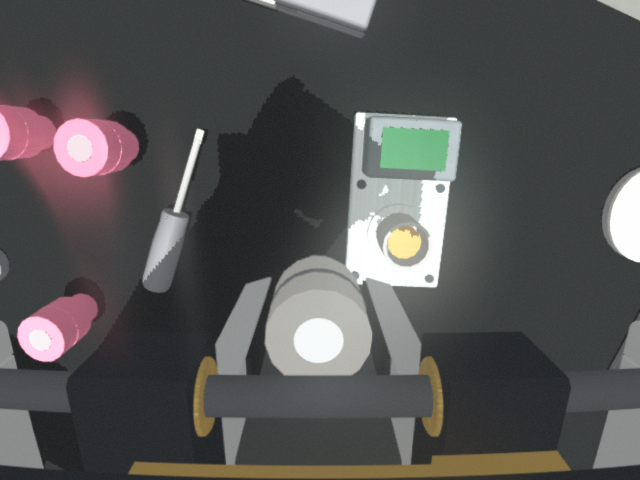

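The wrist view shows the eyepiece held upright at (318,325), the collar with its brass plunger at (404,242), and the readout box at (415,150). Now I'll fit the collar.

```bash
cat > fc.py <<'E'
from h import *
from scipy.optimize import minimize
a=np.linspace(0,2*np.pi,60,endpoint=False); S=8
def poly(p,P,x,y,rz):
    X=[[x+r*np.cos(t),y+r*np.sin(t),z] for r,z in rz for t in a]
    m=np.zeros((480,640),np.uint8); cv2.fillConvexPoly(m,(cv2.convexHull(proj(p,X,P).astype(np.float32))*256).round().astype(np.int32),1,shift=8); return m>0
tube=lambda p,P,x,y:poly(p,P,x,y,[(.0195,.06),(.0195,.022)])
plug=lambda p,P,x,y:poly(p,P,x,y,[(.0135,.048)])&poly(p,P,x,y,[(.0165,.06)])
def fit(p,P,m,mod,x0=(.558,-.18)):
    f=lambda v:-(mod(p,P,*v)&m).sum()/max(1,(mod(p,P,*v)|m).sum())
    r=min((minimize(f,[x0[0]+i,x0[1]+j],method="Nelder-Mead",options=dict(initial_simplex=np.array([[x0[0]+i,x0[1]+j],[x0[0]+i+.008,x0[1]+j],[x0[0]+i,x0[1]+j+.008]]))) for i in(-.006,.006) for j in(-.006,.006)),key=lambda r:r.fun); return r.x.round(4),round(r.fun,3)
def run():
    o,w=wrist(); res=[]
    for n in("wrist","top","scene"):
        p=w if n=="wrist" else ctrl.camera(n); P=p.get("pose_w",p.get("pose"))
        c=ctrl.cut_out("collar",p); g=ctrl.cut_out("plunger",p)
        if c: print(n,"tube",fit(p,P,c[0]["mask"]|(g[0]["mask"] if g else False),tube))
        if g: print(n,"plug",fit(p,P,g[0]["mask"],plug))
    return o
E
python3 - <<'E'
from fc import *
o=run(); print(o["ee_pos"])
E
```

```text
wrist tube (array([ 0.5528, -0.1877]), np.float64(-0.926))
wrist plug (array([ 0.553 , -0.1871]), np.float64(-0.925))
scene tube (array([ 0.5507, -0.1867]), np.float64(-0.82))
[ 0.53948782 -0.11827442  0.18032992]
```

move_arm([
  [0.2, -0.2, 0.35, 0.2, 0, 0, 0],
  [0.2, -0.2, 0.35, 0.3, 0, 0, 0],
  [0.2, -0.2, 0.35, 0.3, 0, 0, 0],
  [0.2, -0.1, 0.35, 0.2, 0, 0, 0],
  [0.2, 0, 0, 0, 0, 0, 0],
  [0.2, 0, 0, 0, 0, 0, 0],
  [0.2, 0, 0, 0, 0, 0, 0],
])

```text
time_s: 8.05
ee_pos: [0.5279, -0.1959, 0.1311]
eef_rot: [3.141, -0.001, 0.307]
force: [-0.4, 0.3, -1.6]
grip_width: 0.0414
grip_force: 44.9
```

Run:
```python
from fc import *
o=run(); print(o["ee_pos"],o["eef_rot"])
E_=[]
for k in range(3):
    o,p=wrist(); E_.append(o["ee_pos"])
    c=ctrl.cut_out("collar",p); g=ctrl.cut_out("plunger",p); e=ctrl.cut_out("eyepiece",p)
    if c and g:
        x=fit(p,p["pose_w"],c[0]["mask"]|g[0]["mask"],tube); y=fit(p,p["pose_w"],g[0]["mask"],plug); print(x,y,local(o,[*x[0],0]).round(3),local(o,[*y[0],0]).round(3))
    zt=o["ee_pos"][2]+.0393
    m=(cv2.inRange(p["color"][250:420,230:410].min(2),225,255)); n,l,s,ce=cv2.connectedComponentsWithStats(m); i=1+s[1:,4].argmax()
    u=ce[i]+[230,250]; X=at_z(p,u,zt,p["pose_w"]); print("lens",u,s[i],local(o,X).round(3)*50)
cv2.imwrite("pics/w3.png",p["color"])
print(np.ptp(E_,0))
```

```text
wrist tube (array([ 0.5532, -0.1874]), np.float64(-0.89))
wrist plug (array([ 0.5533, -0.187 ]), np.float64(-0.937))
scene tube (array([ 0.5519, -0.1855]), np.float64(-0.901))
[ 0.52790042 -0.19588775  0.13108223] [ 3.14110986e+00 -7.61842204e-04  3.07312000e-01]
(array([ 0.5531, -0.1872]), np.float64(-0.866)) (array([ 0.5534, -0.1873]), np.float64(-0.939)) [ 0.543 -0.018  2.611] [ 0.549 -0.014  2.611]
lens [318.31327801 339.81950207] [  63   66   52   48 1928] [ -1.3    1.15 -39.3 ]
(array([ 0.5531, -0.1872]), np.float64(-0.877)) (array([ 0.5527, -0.1875]), np.float64(-0.906)) [ 0.545 -0.02   2.609] [ 0.536 -0.016  2.609]
lens [318.26340448 339.86465383] [  63   67   52   47 1921] [ -1.3    1.15 -39.3 ]
(array([ 0.5533, -0.1872]), np.float64(-0.865)) (array([ 0.5533, -0.1871]), np.float64(-0.913)) [ 0.548 -0.019  2.609] [ 0.549 -0.021  2.609]
lens [318.30865485 339.8915537 ] [  63   67   52   47 1918] [ -1.3    1.15 -39.3 ]
[3.83222621e-05 1.21215838e-04 9.62160685e-05]
```

View pics/w3.png

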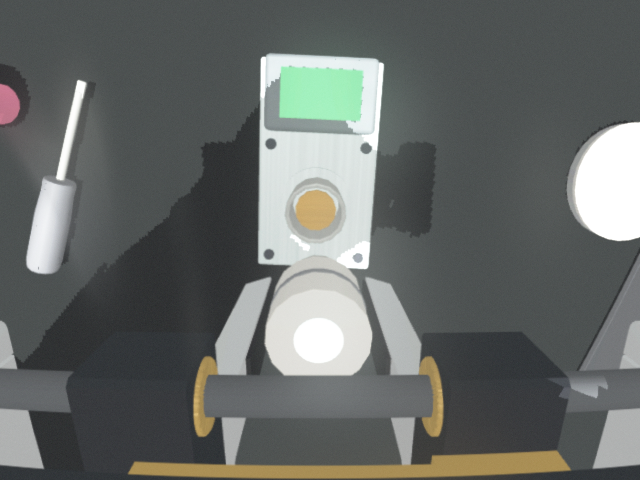

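The wrist view shows the collar at (316,210), straight ahead of the held eyepiece (lens at 318,340). I'll move above the collar, with the foot about 15 mm over the rim, and check from the scene camera.

move_arm([
  [0.2, 0.2, -0.03, 0.1, 0, 0, 0],
  [0.2, 0.2, 0, 0.2, 0, 0, 0],
  [0.2, 0.16, 0, 0.2, 0, 0, 0],
  [0.2, 0, 0, 0, 0, 0, 0],
  [0.2, 0, 0, 0, 0, 0, 0],
])

```text
time_s: 9.6
ee_pos: [0.5536, -0.1863, 0.1048]
eef_rot: [-3.141, 0.001, 0.307]
force: [-0.2, -1.2, -0.8]
grip_width: 0.0417
grip_force: 44.9
```

Run:
```python
from fc import *
o=ctrl.get_obs(); p=ctrl.camera("scene"); print(o["time_s"],o["ee_pos"],o["eef_rot"],o["force"])
x,y,z=o["ee_pos"]; f=z-.0307; P=p["pose"]
im=p["color"].copy()
cl=ctrl.cut_out("collar",p); ey=ctrl.cut_out("eyepiece",p)
for c in cl[:1]: print("collar",c["conf"],fit(p,P,c["mask"],tube))
def draw(x,y,L,col):
    for r,zz in L:
        for q in proj(p,[[x+r*np.cos(t),y+r*np.sin(t),zz] for t in np.linspace(0,6.283,240)],P): 
            u=((q-[240,130])*8).round().astype(int)
            if 0<=u[0]<800 and 0<=u[1]<600: big[u[1],u[0]]=col
big=cv2.resize(im[130:205,240:340],(800,600),interpolation=cv2.INTER_CUBIC)
draw(x,y,[(.015,f+.0025),(.015,f+.026),(.021,f+.026),(.021,f+.07)],(0,0,255))
draw(.5531,-.1872,[(.0195,.06),(.0195,.022),(.0165,.06)],(0,255,0))
cv2.imwrite("pics/s4.png",big)
```

```text
9.6 [ 0.55359603 -0.1862555   0.10475213] [-3.14080945e+00  1.01815078e-03  3.07222966e-01] [-0.16948247 -1.15147332 -0.77797742]
collar 0.8 (array([ 0.5518, -0.1813]), np.float64(-0.658))
```

View pics/s4.png

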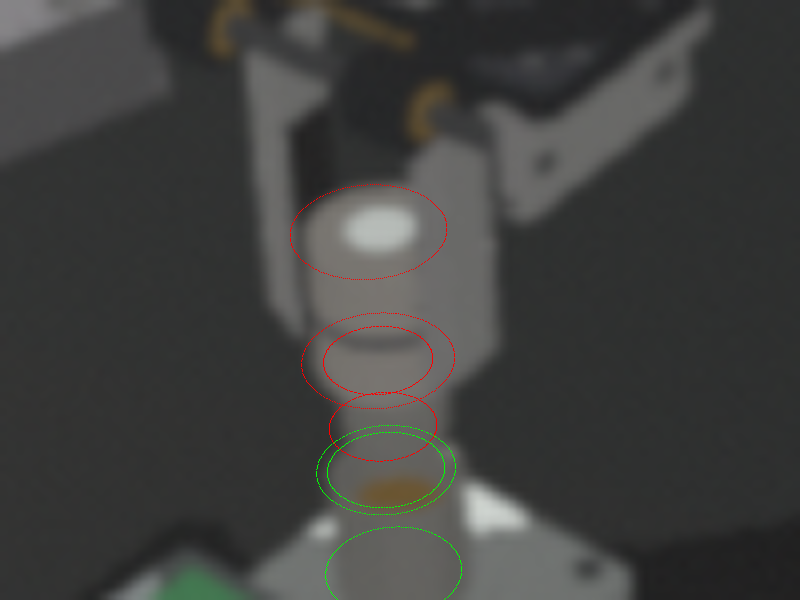

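In the overlay the lens sits at (380,229) and the drawn top at (369,231). The collar is shifted by about the same +12 px, so the eyepiece and collar are aligned in this view. I'll lower it gently.

move_arm([
  [0.2, 0, 0, 0.1, 0, 0, 0],
  [0.2, 0, 0, 0.1, 0, 0, 0],
  [0.2, 0, 0, 0.06, 0, 0, 0],
  [0.2, 0, 0, 0.04, 0, 0, 0],
  [0.2, 0, 0, 0.02, 0, 0, 0],
  [0.2, 0, 0, 0, 0, 0, 0],
])

```text
time_s: 10.35
ee_pos: [0.5537, -0.1865, 0.0894]
eef_rot: [-3.142, 0.0, 0.307]
force: [0.5, 0.2, -0.3]
grip_width: 0.0414
grip_force: 44.9
```

move_arm([
  [0.2, 0, 0, 0.02, 0, 0, 0],
  [0.2, 0, 0, 0.02, 0, 0, 0],
  [0.2, 0, 0, 0, 0, 0, 0],
])

```text
time_s: 10.65
ee_pos: [0.5536, -0.1865, 0.0873]
eef_rot: [-3.141, 0.0, 0.307]
force: [-0.5, 0.3, -2.2]
grip_width: 0.0414
grip_force: 44.9
```

move_arm([
  [0.2, 0, 0, 0.03, 0, 0, 0],
  [0.2, 0, 0, 0.03, 0, 0, 0],
  [0.2, 0, 0, 0.03, 0, 0, 0],
  [0.2, 0, 0, 0.03, 0, 0, 0],
  [0.2, 0, 0, 0.03, 0, 0, 0],
  [0.2, 0, 0, 0, 0, 0, 0],
])

```text
time_s: 11.25
ee_pos: [0.5536, -0.1864, 0.0797]
eef_rot: [-3.141, 0.0, 0.307]
force: [-0.3, 0.1, -0.9]
grip_width: 0.0414
grip_force: 44.9
```

move_arm([
  [0.2, 0, 0, 0.04, 0, 0, 0],
  [0.2, 0, 0, 0.04, 0, 0, 0],
  [0.2, 0, 0, 0.04, 0, 0, 0],
  [0.2, 0, 0, 0, 0, 0, 0],
])

```text
time_s: 11.65
ee_pos: [0.5538, -0.1865, 0.0741]
eef_rot: [3.141, -0.0, 0.307]
force: [-0.5, 1.4, 5.0]
grip_width: 0.0415
grip_force: 44.9
```

move_arm([
  [0.2, 0, 0, 0.04, 0, 0, 0],
  [0.2, 0, 0, 0.04, 0, 0, 0],
  [0.2, 0, 0, 0.04, 0, 0, 0],
  [0.2, 0, 0, 0.03, 0, 0, 0],
  [0.2, 0, 0, 0, 0, 0, 0],
  [0.2, 0, 0, 0, 0, 0, 0],
])

```text
time_s: 12.25
ee_pos: [0.5539, -0.1865, 0.067]
eef_rot: [3.141, -0.001, 0.307]
force: [-2.3, 1.6, 8.0]
grip_width: 0.0415
grip_force: 45.0
```

move_arm([
  [0.2, 0, 0, 0.01, 0, 0, 0],
  [0.2, 0, 0, 0.01, 0, 0, 0],
  [0.2, 0, 0, 0, 0, 0, 0],
  [0.2, 0, 0, 0, 0, 0, 0],
])

```text
time_s: 12.65
ee_pos: [0.5539, -0.1865, 0.0661]
eef_rot: [3.141, -0.001, 0.307]
force: [-3.6, 0.7, 7.4]
grip_width: 0.0415
grip_force: 45.0
```

move_arm([
  [0.2, -0.01, 0, 0.01, 0, 0, 0],
  [0.2, 0, 0, 0.01, 0, 0, 0],
  [0.2, 0, 0, 0, 0, 0, 0],
  [0.2, 0, 0, 0, 0, 0, 0],
])

```text
time_s: 13.05
ee_pos: [0.5538, -0.1866, 0.0652]
eef_rot: [3.141, -0.001, 0.307]
force: [-1.3, 2.6, 8.2]
grip_width: 0.0411
grip_force: 45.0
```

move_arm([
  [0.2, 0, 0, 0.01, 0, 0, 0],
  [0.2, 0, 0, 0, 0, 0, 0],
  [0.2, 0, 0, 0, 0, 0, 0],
])

```text
time_s: 13.35
ee_pos: [0.5538, -0.1866, 0.0648]
eef_rot: [3.141, -0.001, 0.307]
force: [0.3, 2.0, 8.9]
grip_width: 0.0416
grip_force: 45.0
```

Approaching the stop at about 0.0647, in small steps.

move_arm([
  [0.2, 0, 0, 0.006, 0, 0, 0],
  [0.2, 0, 0, 0, 0, 0, 0],
  [0.2, 0, 0, 0, 0, 0, 0],
])

```text
time_s: 13.65
ee_pos: [0.5538, -0.1866, 0.0648]
eef_rot: [3.141, -0.002, 0.307]
force: [-1.5, 3.5, 10.5]
grip_width: 0.0417
grip_force: 45.0
```

move_arm([
  [0.2, 0, 0, 0.006, 0, 0, 0],
  [0.2, 0, 0, 0, 0, 0, 0],
  [0.2, 0, 0, 0, 0, 0, 0],
])

```text
time_s: 13.95
ee_pos: [0.5538, -0.1866, 0.0647]
eef_rot: [3.141, -0.002, 0.307]
force: [-2.5, 4.5, 14.1]
grip_width: 0.0415
grip_force: 45.0
```

move_arm([
  [0.2, 0, 0, 0.006, 0, 0, 0],
  [0.2, 0, 0, 0, 0, 0, 0],
  [0.2, 0, 0, 0, 0, 0, 0],
])

```text
time_s: 14.25
ee_pos: [0.5539, -0.1865, 0.0647]
eef_rot: [3.141, -0.002, 0.307]
force: [-4.1, 4.2, 17.6]
grip_width: 0.0416
grip_force: 45.0
```

move_arm([
  [0.2, 0, 0, 0, 0, 0, 0],
  [0.2, 0, 0, 0, 0, 0, 0],
  [0.2, 0, 0, 0, 0, 0, 0],
  [0.2, 0, 0, 0, 0, 0, 0],
  [0.2, 0, 0, 0, 0, 0, 0],
])

```text
time_s: 14.75
ee_pos: [0.5538, -0.1866, 0.0647]
eef_rot: [3.141, -0.002, 0.307]
force: [-4.6, 4.0, 17.4]
grip_width: 0.0414
grip_force: 45.0
```

Run:
```python
from h import *
o,p=wrist(); print(o["ee_pos"],o["force"],o["joint_vel"].round(4))
q=ctrl.camera("scene"); cv2.imwrite("pics/fin.png",np.hstack([cv2.resize(q["color"][130:220,240:330],(400,400),interpolation=cv2.INTER_CUBIC),cv2.resize(p["color"][140:400,190:450],(400,400))]))
```

```text
[ 0.55384903 -0.18657083  0.06466074] [-4.6182203   3.96683814 17.41946715] [-0.0009  0.001   0.002  -0.0001 -0.0001  0.0002]
```

View pics/fin.png

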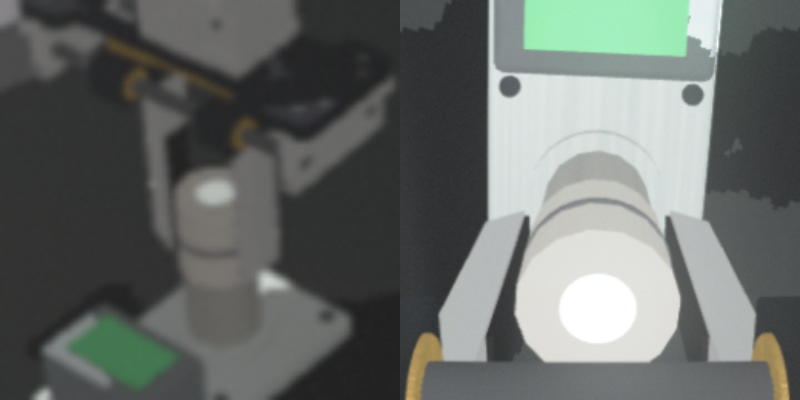

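The left half shows the head seated on the collar with no barrel visible, at about (210,275). The right half shows it upright and centred between the pads. The push is steady at about 19 N.

```bash
python3 -c "
from station import ctrl
print(ctrl.hand_in())"
```

```text
the job is handed in; nothing more can be done
None
```

The larger white eyepiece is seated in the collar with its shoulder on the rim, held down by the gripper at about 19 N, and I have handed the job in; no verdict was returned.

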